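# Arm the bond-test pucks on the hull repair

### The job

Arm the bond-test pucks standing on the hull repair: with a fingertip, lightly press down the red plunger, then the white, then the blue, each at least half way in, without driving it hard against its stop. Leave the black plunger up, do not lift or shift the pucks, and leave everything else where it is.

Things in the scene. Friction and masses are not known exactly. Their poses are not given: they have to be found in the camera images.
- red_top (a point): Centre of the top face of the red plunger: a red plastic disc-topped pin, 26 mm in diameter, standing upright in the middle of its puck. Raised, the top face is about 62 mm above the table; it sinks with the plunger.
- red_plunger (a joint): How far the red plunger has been pushed down, m: 0 fully raised (it then stands 22 mm proud of its puck), 0.014 against its stop, half way in is 0.007. It slides straight down against about 3 N of friction, has no spring and stays where it is left. Its cap is sprung: it does not give below 5 N, so it only yields (2 N per mm, up to 7 mm) once the plunger is on its stop and is still pressed, and springs back. Starts 0 to 2 mm in.
- red_puck: Grey metal test puck with a red band and a red plunger, 58 mm in diameter, 36 mm tall without the plunger, about 0.4 kg, standing loose on the repair. Origin: centre of its underside, z up.
- white_top (a point): Centre of the top face of the white plunger: a white plastic disc-topped pin, 26 mm in diameter, standing upright in the middle of its puck. Raised, the top face is about 62 mm above the table; it sinks with the plunger.
- white_plunger (a joint): How far the white plunger has been pushed down, m: 0 fully raised (it then stands 22 mm proud of its puck), 0.014 against its stop, half way in is 0.007. It slides straight down against about 3 N of friction, has no spring and stays where it is left. Its cap is sprung: it does not give below 5 N, so it only yields (2 N per mm, up to 7 mm) once the plunger is on its stop and is still pressed, and springs back. Starts 0 to 2 mm in.
- white_puck: Grey metal test puck with a white band and a white plunger, 58 mm in diameter, 36 mm tall without the plunger, about 0.4 kg, standing loose on the repair. Origin: centre of its underside, z up.
- blue_top (a point): Centre of the top face of the blue plunger: a blue plastic disc-topped pin, 26 mm in diameter, standing upright in the middle of its puck. Raised, the top face is about 62 mm above the table; it sinks with the plunger.
- blue_plunger (a joint): How far the blue plunger has been pushed down, m: 0 fully raised (it then stands 22 mm proud of its puck), 0.014 against its stop, half way in is 0.007. It slides straight down against about 3 N of friction, has no spring and stays where it is left. Its cap is sprung: it does not give below 5 N, so it only yields (2 N per mm, up to 7 mm) once the plunger is on its stop and is still pressed, and springs back. Starts 0 to 2 mm in.
- blue_puck: Grey metal test puck with a blue band and a blue plunger, 58 mm in diameter, 36 mm tall without the plunger, about 0.4 kg, standing loose on the repair. Origin: centre of its underside, z up.
- black_top (a point): Centre of the top face of the black plunger: a black plastic disc-topped pin, 26 mm in diameter, standing upright in the middle of its puck. Raised, the top face is about 62 mm above the table; it sinks with the plunger.
- black_plunger (a joint): How far the black plunger has been pushed down, m: 0 fully raised (it then stands 22 mm proud of its puck), 0.014 against its stop, half way in is 0.007. It slides straight down against about 3 N of friction, has no spring and stays where it is left. Its cap is sprung: it does not give below 5 N, so it only yields (2 N per mm, up to 7 mm) once the plunger is on its stop and is still pressed, and springs back. Starts 0 to 2 mm in.
- black_puck: Grey metal test puck with a black band and a black plunger, 58 mm in diameter, 36 mm tall without the plunger, about 0.4 kg, standing loose on the repair. Origin: centre of its underside, z up.
- repair: The sanded tan rectangle of laminate let into the yellow hull, fixed, 260 mm (x) by 360 mm (y), its top 4 mm above the table, with a strip of blue tape along its middle (y). Origin: centre of its underside. The four pucks stand near its four corners, in any arrangement, at least 90 mm apart.
- mixing_cup: Small loose white plastic cup, 44 mm in diameter, 42 mm tall, standing on the middle of the repair. Origin: centre of its underside.
- spreader: Loose flat orange plastic spreader, 60 x 80 mm, 10 mm tall at most, lying on the repair by the middle of its far edge. Origin: centre of its underside.
- jug: Loose pale measuring jug with a handle, 100 mm in diameter, 130 mm tall, left of the repair. Origin: centre of its underside.
- bottle: Loose amber bottle, 60 mm in diameter, 200 mm tall, right of the repair. Origin: centre of its underside.
- brush: Loose black-handled brush lying right of the repair, less than 30 mm tall.
- scoop: Loose blue scoop, its pan 120 x 110 mm, 35 mm tall, left of the repair. Origin: centre of the pan's underside.
Mind the look-alikes: they are no part of the job. Leave any yellow look-alike of the blue_puck alone. Leave any green look-alike of the black_puck alone.

How it is judged:
By the outcome, as a careful person would: the job done as asked, in the order asked, and still so for the second after the job is handed in, with the robot touching nothing.
It also fails if it takes over 38 s, if anything falls off the work surface, if the arm or the gripper's body presses on something with over 40 N, if the wrist force passes 120 N, or if a joint passes its speed limit or range.

### The arm

A 6-joint arm with a two-finger parallel gripper is mounted at the origin on the work surface. World frame = base frame: x ahead of the robot, y to its left, z up, the work surface at z = 0. Lengths are in m, angles in rad, forces in N, time in s.
With the tool pointing down it reaches from about 0.4 to 0.825 m from the base axis. Payload 7 kg.
Tool frame: the origin (TCP) lies midway between the tips of the shut fingers; the grasp point (between the pads) lies arm.hold_point_z behind it (arm.hold_point_z is the distance from the TCP to the grasp point, in m); z points along the fingers, y is the line along which they close (so a half turn about z gives the same grasp; the last joint's range is limited). The gripper opens to 88 mm and grips with 3 to 60 N. Pads are 19 mm wide; open, the fingers measure 130 mm over their backs; the gripper's body (78 mm by 193 mm) begins 47 mm behind the grasp point.
Start: joints at [1.504, 0.359, 0.012, 0, -1.224, -0.288], TCP at [0.235, 0.633, 0.227] pointing down, gripper open.
Joint ranges: [-3.07, 3.07], [-1.43, 2.12], [-1.02, 1.25], [-3.03, 1.67], [-3.05, -0], [-3.03, 3.03]. Speed limits (rad/s): [2.39, 2.39, 3.01, 3.14, 3.14, 3.14].

### API

Orientations are given as [roll, pitch, yaw] about the fixed x, y, z axes, in that order (R = Rz(yaw) Ry(pitch) Rx(roll)).
In Python, from station import arm gives the robot as it stands.
- The arm moves only by the shell command python3 -m crank 'ROWS' [OPENING] [FORCE]. ROWS is JSON, a list that holds one entry, the list of rows, each a list of 4 numbers: the shift along the tool's x, y, z in units of 25 mm (1.0 is 25 mm), then the turn about the tool's z in units of 5 degrees (1.0 is 5 degrees). A call has 1 to 12 rows; each row is the pose to reach, as a shift and turn from the pose commanded when the call began, along the tool's axes at that moment; what a row does not reach only later rows make up. A row lasts 1/8 s, in which the tool goes at most 62.5 mm and 10.7 degrees, less where a joint would pass 70% of its speed; a pose out of reach is approached as far as the arm can. A call with a gripper value outside its range is refused whole. OPENING is the closure, from 0 (fully open) to 1 (shut), set as the call begins (- or left out, the last holds). The fingers move at their own pace and stop on an object; FORCE is the grip in N (left out, the last holds). Time passes only in rows, so rows that repeat a pose let the fingers close. It gives the time, the measured TCP pose, the force, the opening and the grip force at its end, in the units of the state.
- arm.get_state(): the state, without advancing time (a new reading comes with each control period).
- arm.grab_frame(name): name is "scene" or "top"; returns (picture, depth): 400x640x3 uint8, red, green, blue; 400x640 float32, m along the optical axis (not along the pixel's ray), 0 where there is no reading.
- arm.get_calibration(name): a dict with "mtx" (3x3 intrinsics, pixels), "R" (3x3) and "t" (3): a world point X has camera coordinates R X + t. Camera axes: x right, y down, z forward; pixel columns grow to the right and rows downward; lengths in m; the calibration is good to about 2 mm. A picture is of the moment at which its call begins. get_calibration takes no time and is no camera call.
- arm.job_done(): hands the job in; it is judged then, once.
Trained networks look in the newest picture that a camera, given by its name, has taken for a name from the list of things; names that differ only in an ending like _2 or _b are one class to them, and where a whole thing is asked for, a point or a joint stands for the part that bears it (a point fixed in the world has none). Each returns a list of dicts, best first, with "score" (0 to 1); they miss things now and then, are a little off and sometimes report something else, mostly with a low value. They report only what shows in the picture. A call takes as long as a camera call. They do not tell look-alikes from the thing itself.
- arm.recognise(thing, camera): "extent" ([left, top, width, height] in pixels, round what is visible of it).
- arm.trace(thing, camera): "mask" (400x640 bool, what is visible of it) and "extent" ([left, top, width, height] in pixels, round what is visible of it).
The state is a dict: "t": time; "q": joint angles; "qd": joint speeds; "joint_efforts": joint torques, N m; "eef_pos": TCP position; "ee_rot": TCP orientation; "force": force on the tool from outside, world axes, zero at the start; "moment": the same for the moment, N m; "width": finger opening in m; "gripper_force": force on a finger pad.
Only numpy, scipy, OpenCV 4.12 (cv2) and the standard library are available. Lean on these libraries where they do the work, as an engineer would, in place of code of your own. Each camera call takes 0.05 s, during which the arm holds its last target. There are 200 camera calls.

## Working session

There is one attempt and no reset: what is moved stays moved. The work goes in short steps, Python scripts to look and compute and a shell command to move; the robot and the scene stay as the last step left them, time stands still between calls to the robot, and variables do not carry over. Pictures are saved under pics/ and viewed, at most 10 in all, crops included, and the job is handed in when it is done.

```bash
mkdir -p pics; cat > h.py <<'E'
from station import arm
import numpy as np, cv2
def grab(c,fn=None):
    im,d=arm.grab_frame(c)
    if fn: cv2.imwrite('pics/'+fn,im[:,:,::-1])
    return im,d
def world(c,u,v,z):
    k=arm.get_calibration(c);K,R,t=map(np.array,(k['mtx'],k['R'],k['t']))
    return R.T@(np.linalg.inv(K)@np.array([u,v,1.])*z-t)
def cloud(c,d):
    k=arm.get_calibration(c);K,R,t=map(np.array,(k['mtx'],k['R'],k['t']))
    v,u=np.mgrid[:400,:640]
    P=np.stack([(u-K[0,2])/K[0,0]*d,(v-K[1,2])/K[1,1]*d,d],-1)
    return (P-t)@R
E
python3 - <<'E'
from h import *
im,d=grab('top','top1.png'); im2,_=grab('scene','scene1.png')
P=cloud('top',d)
for n in ['red_top','white_top','blue_top','black_top']:
    for r in arm.recognise(n,'top'):
        x,y,w,h=map(int,r['extent']); Q=P[y:y+h,x:x+w].reshape(-1,3); q=Q[(Q[:,2]>.052)&(Q[:,2]<.07)]
        print(n,r['score'].__round__(2),r['extent'],len(q),q.mean(0).round(4) if len(q) else '',np.median(q[:,2]) if len(q) else '')
s=arm.get_state();print({k:s[k] for k in('t','eef_pos','ee_rot','force','width')},arm.hold_point_z)
E
```

```text
white_top 0.61 [350.0, 213.4, 10.1, 12.6] 64 [ 0.4876 -0.0884  0.0627] 0.06272667330664819
blue_top 0.64 [216.0, 233.5, 4.6, 9.4] 27 [0.4378 0.3019 0.0594] 0.05930287332439127
blue_top 0.49 [288.5, 228.9, 4.6, 4.8] 16 [0.4588 0.0988 0.063 ] 0.0628892215595278
blue_top 0.22 [276.5, 183.2, 5.5, 10.2] 43 [0.5822 0.1317 0.0635] 0.0640961734390795
black_top 0.48 [348.9, 176.3, 4.8, 7.7] 18 [ 0.601  -0.0758  0.0623] 0.06226408208836898
black_top 0.46 [417.6, 205.9, 9.3, 6.7] 35 [ 0.5146 -0.276   0.0592] 0.05898192705199348
black_top 0.39 [252.1, 153.4, 139.6, 110.1] 267 [0.53   0.0153 0.0627] 0.062973710013069
black_top 0.38 [409.2, 166.7, 9.7, 10.5] 50 [ 0.622  -0.263   0.0596] 0.05979267990924196
{'t': 0.3, 'eef_pos': array([0.2344645 , 0.63279947, 0.22624844]), 'ee_rot': array([ 3.14103538e+00, -8.85615335e-05, -3.54845217e-01]), 'force': array([-0.49176648, -0.34435774, -0.16991779]), 'width': 0.08755280388014218} 0.0188
```

View pics/top1.png

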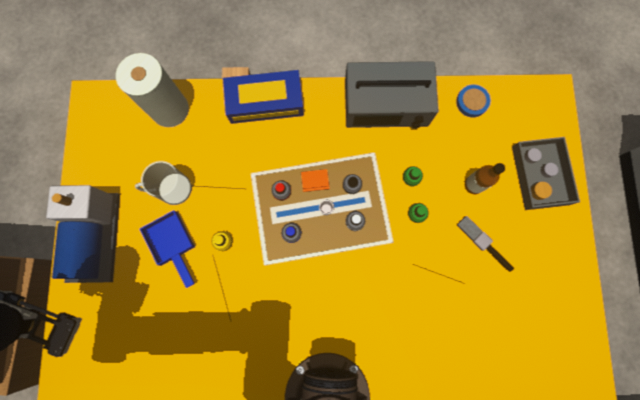

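View pics/scene1.png

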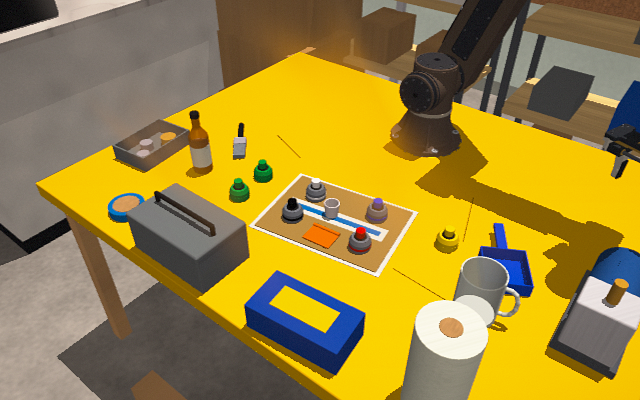

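The top view shows red at (281,188), black at (352,183), white at (356,219) and blue at (291,231). The cup is at (326,208). The yellow look-alike at (222,240) and the green ones at (413,175) and (418,212) stand off the repair. I'll confirm in a crop and measure the cap centres.

```bash
cat > m.py <<'E'
from h import *
S={'red':(281,188),'white':(356,219),'blue':(291,231),'black':(352,183)}
def measure(names=S):
    out={}
    Ps=[cloud('top',grab('top')[1]) for _ in range(4)]
    im2,d2=grab('scene');P2=cloud('scene',d2)
    for n in names:
        u,v=S[n]; Q=np.concatenate([P[v-12:v+13,u-12:u+13].reshape(-1,3) for P in Ps])
        q=Q[(Q[:,2]>.047)&(Q[:,2]<.07)]; b=Q[(Q[:,2]>.03)&(Q[:,2]<.046)]
        mid=lambda a:((np.percentile(a,2,0)+np.percentile(a,98,0))/2)[:2].round(4)
        c=q.mean(0)
        f=P2.reshape(-1,3);f=f[(np.hypot(*(f[:,:2]-c[:2]).T)<.03)&(f[:,2]>.05)&(f[:,2]<.07)]
        print(n,'cap',c.round(4),mid(q),np.ptp(q,0).round(3),'zmed',np.median(q[:,2]).round(4),'puck',mid(b),np.ptp(b,0).round(3),'scene',f.mean(0).round(4),np.percentile(f[:,2],90).round(4),len(f))
        out[n]=c
    return out
def rel(x,y):
    from scipy.spatial.transform import Rotation as R
    s=arm.get_state(); r=R.from_euler('xyz',s['ee_rot']); 
    return (r.inv().apply(np.array([x,y,s['eef_pos'][2]])-s['eef_pos'])/.025).round(2)
E
python3 - <<'E'
from m import *
m=measure()
for n in m: print(n,rel(*m[n][:2]))
im,_=grab('top'); im2,_=grab('scene')
a=cv2.resize(im[140:270,200:435],None,fx=3,fy=3,interpolation=2)[:,:,::-1]
cv2.imwrite('pics/crop1.png',a)
E
```

```text
red cap [0.582  0.129  0.0626] [0.5823 0.1292] [0.036 0.023 0.022] zmed 0.0631 puck [0.5816 0.1291] [0.056 0.054 0.016] scene [0.5841 0.1287 0.06  ] 0.064 84
white cap [ 0.4874 -0.0886  0.0624] [ 0.488 -0.089] [0.028 0.034 0.023] zmed 0.0631 puck [ 0.4882 -0.0891] [0.054 0.056 0.016] scene [ 0.4896 -0.0887  0.0596] 0.064 67
blue cap [0.4552 0.0984 0.0618] [0.4548 0.0988] [0.04  0.031 0.021] zmed 0.0625 puck [0.4552 0.0994] [0.053 0.055 0.016] scene [0.4573 0.0987 0.0596] 0.0639 71
black cap [ 0.5976 -0.0829  0.0619] [ 0.5978 -0.0819] [0.03  0.041 0.023] zmed 0.0629 puck [ 0.5988 -0.0824] [0.056 0.056 0.016] scene [ 0.6006 -0.0832  0.0596] 0.0643 72
red [20.04 14.07 -0.  ]
white [19.51 23.55 -0.  ]
blue [15.7  16.98 -0.  ]
black [23.57 21.8  -0.  ]
```

View pics/crop1.png

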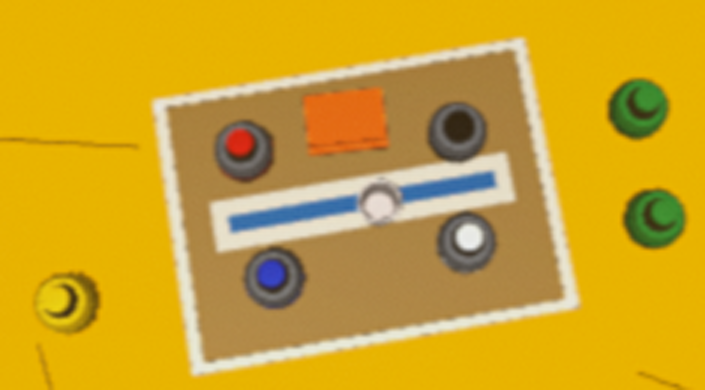

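The crop confirms it: the four pucks on the repair are red (top left), black (top right), white (bottom right) and blue (bottom left). I'll go above red with the fingers shut.

```bash
python3 -m crank '[[[20.06,14.1,0,0],[20.06,14.1,0,0],[20.06,14.1,0,0],[20.06,14.1,0,0],[20.06,14.1,0,0],[20.06,14.1,0,0],[20.06,14.1,0,0],[20.06,14.1,0,0],[20.06,14.1,0,0],[20.06,14.1,0,0],[20.06,14.1,0,0],[20.06,14.1,0,0]]]' 1 10
python3 -c "
from m import *
print(rel(.583,.129),arm.get_state()['qd'].round(3))"
```

```text
t: 2.15
eef_pos: [0.5823, 0.1279, 0.2264]
ee_rot: [3.142, 0.0, -0.356]
force: [-0.1, -0.4, -0.1]
width: 0.0006
gripper_force: 0.0
[ 0.01 -0.05 -0.  ] [ 0.024 -0.009 -0.004 -0.001  0.001  0.   ]
```

```bash
python3 -m crank '[[[0,-0.04,2,0],[0,-0.04,4,0],[0,-0.04,5.4,0],[0,-0.04,6,0],[0,-0.04,6,0],[0,-0.04,6,0]]]'
python3 - <<'E'
from m import *
print(rel(.583,.129))
a,_=grab('top');b,_=grab('scene')
f=lambda i,u,v:cv2.resize(i[v-35:v+35,u-35:u+35],(390,390),interpolation=2)
cv2.imwrite('pics/c2.png',np.hstack([f(a,281,188),f(b,360,235)])[:,:,::-1])
E
```

```text
t: 2.9
eef_pos: [0.5836, 0.13, 0.0783]
ee_rot: [-3.14, -0.002, -0.354]
force: [0.6, 0.1, 0.6]
width: 0.0005
gripper_force: 0.0
[-0.01  0.05 -0.  ]
```

View pics/c2.png

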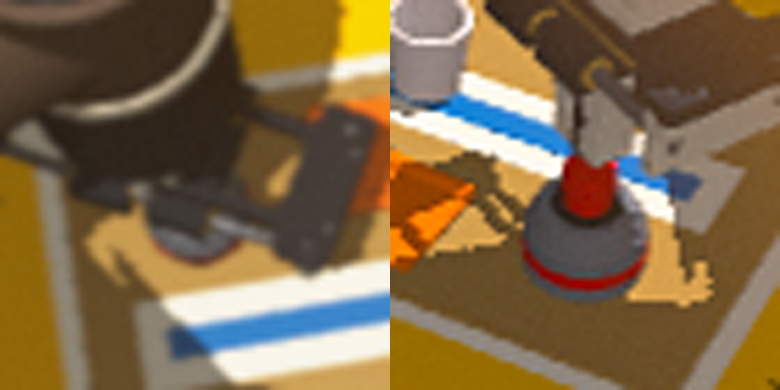

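In the scene view the shut tips hang over the red cap. I'll descend gently.

```bash
python3 -m crank '[[[0,0.02,0.3,0],[0,0.02,0.5,0],[0,0.02,0.6,0],[0,0.02,0.68,0],[0,0.02,0.76,0],[0,0.02,0.8,0],[0,0.02,0.84,0],[0,0.02,0.88,0]]]'
```

```text
t: 4.0
eef_pos: [0.5824, 0.1285, 0.0545]
ee_rot: [3.141, 0.0, -0.355]
force: [-1.8, -1.4, 2.9]
width: 0.0006
gripper_force: 1.4
```

```bash
python3 -m crank '[[[0,0.02,0.03,0],[0,0.02,0.06,0],[0,0.02,0.09,0],[0,0.02,0.12,0],[0,0.02,0.12,0]]]'
```

```text
t: 4.62
eef_pos: [0.5825, 0.1283, 0.0515]
ee_rot: [-3.141, -0.0, -0.355]
force: [-0.0, 0.9, 1.6]
width: 0.0002
gripper_force: 0.6
```

```bash
python3 -c "
from m import *
print(rel(.4885,-.0887))"
```

```text
[-0.51  9.44 -0.  ]
```

```bash
python3 -m crank '[[[0,0,-0.8,0],[0,0,-2.4,0],[0,0,-2.4,0],[-0.51,9.44,-2.4,0],[-0.51,9.44,-2.4,0],[-0.51,9.44,-2.4,0],[-0.51,9.44,-2.4,0],[-0.51,9.44,-2.4,0],[-0.51,9.44,-2.4,0],[-0.51,9.44,-2.4,0],[-0.51,9.44,-2.4,0]]]'
python3 - <<'E'
from m import *
measure(['red']); print(rel(.4885,-.0887),arm.get_state()['eef_pos'])
im,_=grab('top','t3.png'); im2,_=grab('scene')
f=lambda i,u,v:cv2.resize(i[v-35:v+35,u-35:u+35],(390,390),interpolation=2)
cv2.imwrite('pics/c3.png',np.hstack([f(im2,360,235),f(im2,315,190)])[:,:,::-1])
E
```

```text
t: 6.0
eef_pos: [0.4887, -0.0879, 0.1114]
ee_rot: [3.141, 0.0, -0.353]
force: [0.1, 0.3, 0.8]
width: 0.0001
gripper_force: 0.0m.py:11: RuntimeWarning: Mean of empty slice.
  c=q.mean(0)
  ret = um.true_divide(
Traceback (most recent call last):
  File "m.py", line 13, in measure
    print(n,'cap',c.round(4),mid(q),np.ptp(q,0).round(3),'zmed',np.median(q[:,2]).round(4),'puck',mid(b),np.ptp(b,0).round(3),'scene',f.mean(0).round(4),np.percentile(f[:,2],90).round(4),len(f))
                             ~~~^^^
  File "m.py", line 10, in <lambda>
    mid=lambda a:((np.percentile(a,2,0)+np.percentile(a,98,0))/2)[:2].round(4)
                   ~~~~~~~~~~~~~^^^^^^^
IndexError: index -1 is out of bounds for axis 0 with size 0
```

```bash
python3 - <<'E'
from m import *
print(rel(.4885,-.0887),arm.get_state()['eef_pos'])
im2,d=grab('scene');f=cloud('scene',d).reshape(-1,3)
g=f[(np.hypot(f[:,0]-.584,f[:,1]-.129)<.035)&(f[:,2]<.08)]
print('red ztop',np.sort(g[:,2])[-40::5].round(4))
f=lambda i,u,v:cv2.resize(i[v-35:v+35,u-35:u+35],(390,390),interpolation=2)
cv2.imwrite('pics/c3.png',np.hstack([f(im2,360,235),f(im2,315,190)])[:,:,::-1])
E
```

```text
[0.   0.01 0.  ] [ 0.48847637 -0.0884173   0.11151885]
red ztop [0.0504 0.0509 0.0511 0.0516 0.052  0.0526 0.0533 0.054 ]
```

View pics/c3.png

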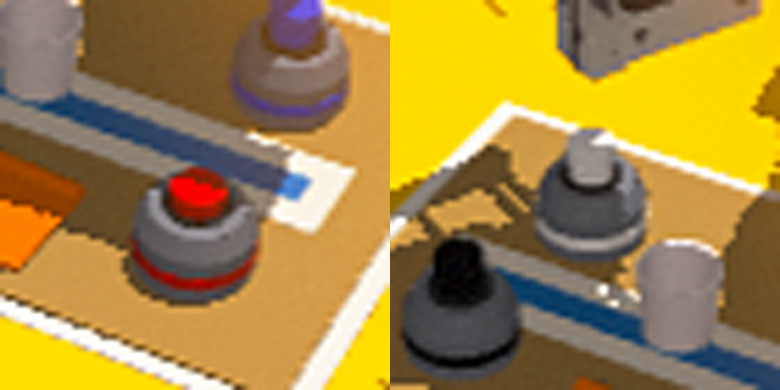

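The red cap is well down, its top at about 0.052, and its puck is in place. The fingers are over white, so I'll press it.

```bash
python3 -m crank '[[[0,0,0.8,0],[0,0,1.5,0],[0,0,1.75,0],[0,0,1.85,0],[0,0,1.95,0],[0,0,2.03,0],[0,0,2.11,0],[0,0,2.19,0],[0,0,2.27,0],[0,0,2.31,0]]]'
```

```text
t: 7.55
eef_pos: [0.4888, -0.0887, 0.0538]
ee_rot: [-3.141, -0.001, -0.355]
force: [0.2, 0.3, 2.5]
width: 0.0002
gripper_force: 1.4
```

```bash
python3 -m crank '[[[0,0,0.03,0],[0,0,0.06,0],[0,0,0.09,0],[0,0,0.09,0]]]'; python3 -c "
from m import *
print(rel(.456,.0987))"
```

```text
t: 8.05
eef_pos: [0.4886, -0.0887, 0.0516]
ee_rot: [-3.141, -0.0, -0.355]
force: [1.7, 0.6, 2.0]
width: 0.0003
gripper_force: 1.1
[-3.82 -6.58 -0.  ]
```

```bash
python3 -m crank '[[[0,0,-0.8,0],[0,0,-2.4,0],[0,0,-2.4,0],[-3.82,-6.58,-2.4,0],[-3.82,-6.58,-2.4,0],[-3.82,-6.58,-2.4,0],[-3.82,-6.58,-2.4,0],[-3.82,-6.58,-2.4,0],[-3.82,-6.58,-2.4,0],[-3.82,-6.58,-2.4,0]]]'
python3 - <<'E'
from m import *
im2,d=grab('scene');f=cloud('scene',d).reshape(-1,3)
print(rel(.456,.0987),arm.get_state()['eef_pos'])
for n,x,y in(('red',.584,.129),('white',.4885,-.0887),('black',.599,-.083),('blue',.456,.0987)):
  g=f[(np.hypot(f[:,0]-x,f[:,1]-y)<.035)&(f[:,2]<.08)]
  print(n,np.sort(g[:,2])[-40::5].round(4))
f=lambda i,u,v:cv2.resize(i[v-35:v+35,u-35:u+35],(390,390),interpolation=2)
cv2.imwrite('pics/c4.png',np.hstack([f(im2,375,205),f(im2,315,190)])[:,:,::-1])
E
```

```text
t: 9.3
eef_pos: [0.4559, 0.0975, 0.1113]
ee_rot: [3.141, 0.0, -0.357]
force: [0.5, 0.8, 0.1]
width: 0.0001
gripper_force: 0.0
[-0.02 -0.04 -0.  ] [0.45601684 0.09760767 0.11139772]
red [0.0507 0.0512 0.0515 0.0521 0.0523 0.0527 0.0532 0.054 ]
white [0.0483 0.0492 0.0498 0.051  0.0516 0.052  0.0527 0.054 ]
black [0.0608 0.0614 0.0618 0.0621 0.0624 0.0635 0.0641 0.0645]
blue [0.06   0.0608 0.0619 0.0622 0.0627 0.0632 0.0636 0.0642]
```

View pics/c4.png

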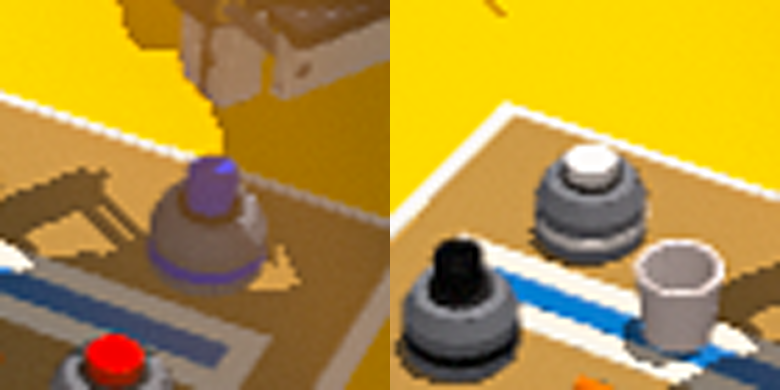

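The white cap is down, and black is still up. The tips are over blue, so I'll press it.

```bash
python3 -m crank '[[[0,-0.03,0.8,0],[0,-0.03,1.5,0],[0,-0.03,1.75,0],[0,-0.03,1.85,0],[0,-0.03,1.95,0],[0,-0.03,2.03,0],[0,-0.03,2.11,0],[0,-0.03,2.19,0],[0,-0.03,2.27,0],[0,-0.03,2.31,0]]]'
```

```text
t: 10.6
eef_pos: [0.4565, 0.0996, 0.0538]
ee_rot: [-3.141, -0.0, -0.355]
force: [0.4, -0.6, 2.8]
width: 0.0005
gripper_force: 1.4
```

```bash
python3 -m crank '[[[0,0,0.03,0],[0,0,0.06,0],[0,0,0.09,0],[0,0,0.09,0]]]'; python3 -m crank '[[[0,0,-0.8,0],[0,0,-2.4,0],[0,0,-4.5,0],[0,0,-6,0],[0,0,-6,0],[-4,-2,-6,0],[-4,-4,-6,0],[-4,-6,-6,0],[-4,-8,-6,0],[-4,-8,-6,0],[-4,-8,-6,0]]]'
python3 - <<'E'
from m import *
im2,d=grab('scene');f=cloud('scene',d).reshape(-1,3)
for n,x,y in(('red',.584,.129),('white',.4885,-.0887),('black',.599,-.083),('blue',.456,.0987)):
  g=f[(np.hypot(f[:,0]-x,f[:,1]-y)<.035)&(f[:,2]<.08)]
  print(n,np.sort(g[:,2])[-40::5].round(4))
cv2.imwrite('pics/c5.png',cv2.resize(im2[150:290,220:460],None,fx=3,fy=3,interpolation=2)[:,:,::-1])
E
```

```text
t: 11.1
eef_pos: [0.4564, 0.0996, 0.0516]
ee_rot: [-3.141, -0.0, -0.355]
force: [1.5, 1.0, 3.0]
width: 0.0005
gripper_force: 1.0
t: 12.48
eef_pos: [0.4309, 0.3209, 0.1998]
ee_rot: [3.138, 0.001, -0.355]
force: [-0.9, 0.3, 0.4]
width: 0.0006
gripper_force: 0.0
red [0.0507 0.0511 0.0515 0.0518 0.0524 0.0529 0.0533 0.0545]
white [0.0488 0.0497 0.0504 0.0509 0.0515 0.0524 0.0532 0.0544]
black [0.0609 0.0618 0.0624 0.0626 0.0629 0.0634 0.0639 0.0649]
blue [0.0495 0.0501 0.0509 0.0518 0.052  0.0525 0.0532 0.0539]
```

View pics/c5.png

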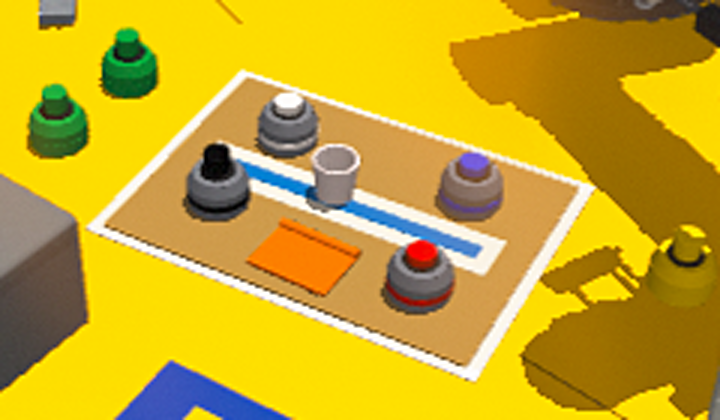

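Red, white and blue are all down to about 0.052 m, black is up, and the pucks, cup and spreader are in place. I'll hold still briefly, then hand in.

```bash
python3 -m crank '[[[0,0,0,0],[0,0,0,0],[0,0,0,0]]]' && python3 -c "
from station import arm
print(arm.job_done())"
```

```text
t: 12.9
eef_pos: [0.432, 0.3213, 0.2019]
ee_rot: [-3.141, -0.0, -0.355]
force: [0.2, 0.5, 0.8]
width: 0.0006
gripper_force: 0.0
the job is handed in; nothing more can be done
None
```

I pressed the red, white and blue plungers in that order, each to about 10 mm of its 14 mm travel with readings of about 3 N or less, left black up and saw no puck shift, and handed the job in at 12.9 s; no verdict was returned.

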